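# Slide the soldering board into its sprung tray compartment

### The arm

A 6-joint arm with a two-finger parallel gripper is mounted at the origin on the work surface. World frame = base frame: x ahead of the robot, y to its left, z up, the work surface at z = 0. Lengths are in m, angles in rad, forces in N, time in s.
With the tool pointing down it reaches from about 0.425 to 0.95 m from the base axis. Payload 3.5 kg.
Tool frame: the origin (TCP) lies midway between the tips of the shut fingers; the grasp point (between the pads) lies 19 mm behind it; z points along the fingers, y is the direction in which the jaws open and shut (so a half turn about z gives the same grasp; the last joint's range is limited). The gripper opens to 85 mm and grips with 20 to 120 N. Pads are 22 mm wide; open, the fingers measure 114 mm over their backs; the gripper's body (76 mm by 85 mm) begins 54 mm behind the grasp point. The pads swing forward as they close: fully open they stand 13 mm farther back than shut.
Start: joints at [-1.482, 0.286, 1.577, -0, 1.279, -0.15], TCP at [0.16, -0.656, 0.231] pointing down, gripper open.
Joint ranges: [-2.77, 2.77], [-0.9, 2.22], [0.21, 2.48], [-1.53, 4.67], [0.24, 2.81], [-2.84, 2.84]. Speed limits (rad/s): [2.79, 2.79, 3.14, 3.14, 3.14, 3.14].

### API

Orientations are given as a unit quaternion [x, y, z, w].
In Python, from plant import * gives the robot as it stands.
- The arm moves only by the shell command python3 -m jog 'ROWS' [FORCE]. ROWS is a JSON object of lists of equal length, an entry for each row: "travel": the shift along the world's x, y, z in mm, a list of three; "dr": the turn, a rotation vector about the world's x, y, z in degrees, a list of three; "jaw": the closure in counts, from 0 (fully open) to 255 (shut). In form: {"travel": [[x, y, z], ...], "dr": [[wx, wy, wz], ...], "jaw": [jaw, ...]}. A call has 1 to 5 rows; each row shifts and turns the commanded pose from where the row before left it; what a row does not reach is not made up. A row lasts 1/12 s, in which the tool goes at most 41.7 mm and 7.16 degrees, less where a joint would pass 70% of its speed; a pose out of reach is approached as far as the arm can. A call is refused whole if a number of a shift passes 41.7 or a number of a turn 7.16, either way. A call with a gripper value outside its range is refused whole. The fingers move at their own pace and stop on an object; FORCE is the grip in N (left out, the last holds). Time passes only in rows, so rows that do not move let the fingers close. It gives the time, the measured TCP pose, the force and the opening at its end, in the units of the state.
- get_state(): the state, without advancing time (a new reading comes with each control period).
- read_camera(name): name is "scene" or "top" or "wrist"; returns the picture (480x640x3 uint8, red, green, blue); there is no depth.
- camera_info(name): a dict with "K" (3x3 intrinsics, pixels), "k1" (the pictures are not rectified: a ray, as slopes to the right and down, at radius r is drawn at 1 + k1 r^2 times it, then the intrinsics apply), "R" (3x3) and "t" (3): a world point X has camera coordinates R X + t; the wrist camera has in their place "mount" (4x4, takes a point from camera to tool coordinates, whose origin is the TCP and whose axes are the flange's). Camera axes: x right, y down, z forward; pixel columns grow to the right and rows downward; lengths in m; the calibration is good to about 2 mm. A picture is of the moment at which its call begins: read the wrist's pose just before it. camera_info takes no time and is no camera call.
- sign_off(): hands the job in, once; it reports no verdict.
The state is a dict: "time": time; "qpos": joint angles; "dq": joint speeds; "joint_efforts": joint torques, N m; "eef_pos": TCP position; "tcp_rot": TCP orientation; "contact_force": force on the tool from outside, world axes, zero at the start; "wrist_torque": the same for the moment, N m; "opening": opening from 0.0 (shut) to 1.0 (fully open).
Only numpy, scipy, OpenCV 4.12 (cv2) and the standard library are available. Lean on these libraries where they do the work, as an engineer would, in place of code of your own. Each camera call takes 0.05 s, during which the arm holds its last target. There are 200 camera calls.

### The job

Put the white soldering board away in the middle compartment of the soldering tray: slide its leading end under the metal hood, push the red sprung keeper back with it until its trailing end clears the edge of the wooden deck, and get that end down so the board lies flat on the compartment floor, held between the edge and the keeper. Leave the file and the brass gauge lying in their side compartments.

Things in the scene. Friction and masses are not known exactly. Their poses are not given: they have to be found in the camera images.
- tray: Wooden soldering tray fixed on the bench, 570 x 260 mm. Origin: underside, mid width, below the deck's edge (lip). x: along the tray, deck to compartments; y across; z up. x -370 to 0 mm: bare sliding deck, top at z 20 mm. From x = 0 three sunk compartments, floors at z 12 mm (8 mm step down at the lip); side ones at |y| 71 to 125 mm, x 0 to 195, outer walls to z 28.
- mouth (a point): Middle of the deck's edge (lip): tray x = 0, y = 0, z = 20 mm; axes as the tray's. The middle compartment lies beyond it between two aluminium ribs, inner faces at y = +-59 mm, 12 mm thick, tops at tray z = 34 mm. Flared guides of that height stand on the deck before the ribs, out to x = -41 mm, where the mouth is about 150 mm wide.
- hood (a point): Middle of the near edge of the aluminium hood's underside: tray x = 105 mm, y = 0, z = 46 mm. The hood is a flat bar that bridges the middle compartment from x = 105 to 137 mm, its top at z = 50 mm.
- pocket (a point): Point on the middle compartment's floor where the centre of the board's underside belongs: tray x = 75 mm, y = 0, z = 12 mm; axes as the tray's.
- keeper (a joint): Sprung red keeper block (90 mm wide, 20 mm high) at the far end of the middle compartment, just beyond the hood. 0 = free, its face then 144 mm from the lip; grows to 0.012 m (hard stop) as it is pushed back along tray +x. Takes about 6 N to start and 8.5 N fully back. About 0.006 to 0.007 with the board seated.
- board: White ceramic soldering board with scorch marks, a slab 150 mm (x) by 110 mm (y) by 12 mm thick, about 0.3 kg, too wide to grip. Origin: centre of its underside. It starts flat on the tray's deck, turned somewhat; either end may lead.
- file: Flat steel file with a red handle, 155 mm long along x, 14 mm high, lying in the side compartment at tray y = +98 mm. Origin: underside, near mid length. Leave it there.
- gauge: Brass gauge bar 140 x 20 x 5 mm lying in the side compartment at tray y = -98 mm. Origin: centre of its underside. Leave it there.
Not all that is in view belongs to the job. There is more than one size of the board; the job needs the largest.

How it is judged:
At the end, for the whole second after the job is handed in: The board rests flat (0.03 rad) on the middle compartment's floor (within 3 mm), lengthwise, its centre at most 4 mm short of or 8 mm past its place and 8 mm sideways, keeper pressed back over 3 mm; file and gauge within 20 mm of their starts (z of board in the frame of pocket between -0.003 and 0.003 m and angle between board's own z axis and vertical below 0.03 rad and x of board in the frame of pocket between -0.004 and 0.008 m and y of board in the frame of pocket between -0.008 and 0.008 m and angle between the x axis of board and the x axis of tray, either way round below 0.08 rad and value of joint keeper above 0.003 m and linear speed of board below 0.01 m/s and distance of each of file, gauge from where it was at the start of the episode below 0.02 m); the robot touches nothing.
It fails at once if the file or the gauge is moved more than 30 mm (distance of any of file, gauge from where it was at the start of the episode above 0.03 m).
It also fails if it takes over 61 s, if anything falls off the work surface, if the arm or the gripper's body presses on something with over 40 N, if the wrist force passes 120 N, or if a joint passes its speed limit or range.

## Working session

There is one attempt and no reset: what is moved stays moved. The work goes in short steps, Python scripts to look and compute and a shell command to move; the robot and the scene stay as the last step left them, time stands still between calls to the robot, and variables do not carry over. Pictures are saved under pics/ and viewed, about 8 in all and at most 12, crops included, and the job is handed in when it is done.

```bash
mkdir -p pics; ls; python3 - <<'E'
from plant import *
import cv2
for n in ("scene","top"):
    im=read_camera(n); cv2.imwrite(f"pics/{n}0.png",im[:,:,::-1])
    print(n,{k:v for k,v in camera_info(n).items()})
print(camera_info("wrist"))
s=get_state();print(s)
E
```

```text
pics
scene {'K': array([[620.25813722,   0.        , 312.22275915],
       [  0.        , 620.25813722, 229.72815925],
       [  0.        ,   0.        ,   1.        ]]), 'k1': -0.08429451964513328, 'R': array([[ 0.65319176,  0.7571887 , -0.00240808],
       [ 0.62682295, -0.54250987, -0.55926383],
       [-0.42477466,  0.36379708, -0.82898623]]), 't': array([-0.43723669, -0.15337515,  1.52636652])}
top {'K': array([[445.95223884,   0.        , 310.18756096],
       [  0.        , 445.95223884, 243.21352006],
       [  0.        ,   0.        ,   1.        ]]), 'k1': -0.004140011954076034, 'R': array([[-3.27301929e-03, -9.99292522e-01,  3.74665669e-02],
       [-9.95660867e-01, -2.27826143e-04, -9.30558221e-02],
       [ 9.29985230e-02, -3.76085680e-02, -9.94955713e-01]]), 't': array([0.15307892, 0.46194534, 0.99728516])}
{'K': array([[347.76819961,   0.        , 320.75865044],
       [  0.        , 347.76819961, 239.17818257],
       [  0.        ,   0.        ,   1.        ]]), 'k1': -0.044579440462173506, 'mount': array([[-2.46313581e-04, -9.59516789e-01, -2.81651329e-01,
       
[... 257 characters left out ...]
1.00000000e+00]])}
{'time': 0.1, 'qpos': array([-1.48197717e+00,  2.87147135e-01,  1.57803444e+00,  1.44775078e-05,
        1.27858244e+00, -1.50004809e-01]), 'dq': array([-0.00041037, -0.00122685, -0.002013  , -0.00053083,  0.0007092 ,
        0.000124  ]), 'joint_efforts': array([ 7.38541767e-04, -4.07295012e+01, -2.93698078e+01, -1.33330500e-04,
        3.41758830e-03, -8.68306387e-06]), 'eef_pos': array([ 0.15965411, -0.65523941,  0.23003669]), 'tcp_rot': array([ 9.92878521e-01,  1.19126251e-01,  4.01352361e-05, -1.08496057e-03]), 'contact_force': array([ 0.18006389, -0.86167731, -0.84668656]), 'wrist_torque': array([-0.04620625, -0.01858339, -0.02373314]), 'opening': 1.0010158282294876}
```

View pics/top0.png

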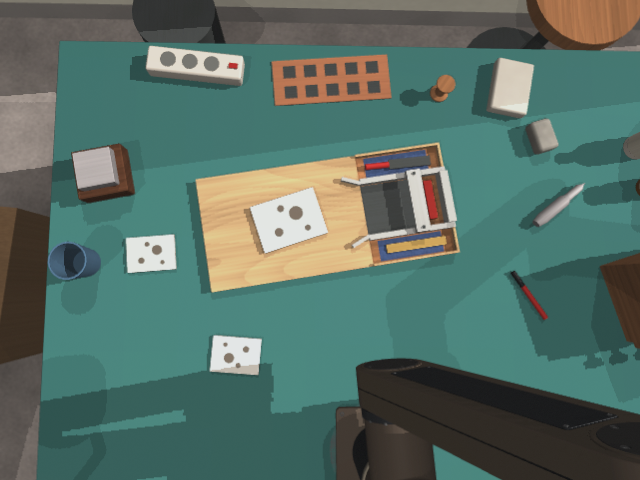

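View pics/scene0.png

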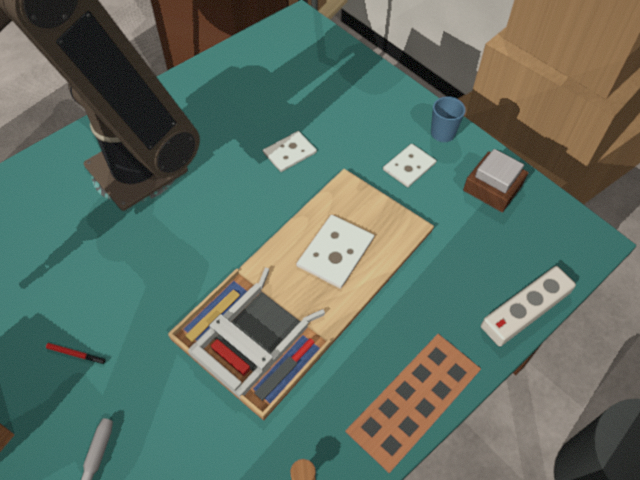

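Top view: board on the deck near (289,219), tray deck corners near (197,179), (212,291), compartments to the right, i.e. toward world −y, with the hood near (416,201). In the scene view, the keeper (red) is at (232,358), beyond the hood. I'll enlarge the tray.

```bash
cat > h.py <<'E'
from plant import *
import cv2, numpy as np
def ray(n,uv,z,st=None):
    c=camera_info(n); d=np.array([c["k1"],0,0,0,0.])
    p=cv2.undistortPoints(np.array(uv,float).reshape(-1,1,2),c["K"],d).reshape(-1,2)
    r=np.c_[p,np.ones(len(p))]
    o=-c["R"].T@c["t"]; w=r@c["R"]
    return o+w*((z-o[2])/w[:,2])[:,None]
def proj(n,X):
    c=camera_info(n)
    return cv2.projectPoints(np.array(X,float).reshape(-1,1,3),cv2.Rodrigues(c["R"])[0],c["t"],c["K"],np.array([c["k1"],0,0,0,0.]))[0].reshape(-1,2)
def board(n,im,lo=(150,150,150),near=None):
    m=cv2.inRange(im,lo,(255,255,255)); m=cv2.morphologyEx(m,cv2.MORPH_CLOSE,np.ones((15,15)))
    cs=cv2.findContours(m,0,2)[0]
    return cs
E
python3 - <<'E'
from h import *
im=cv2.imread("pics/top0.png"); 
cv2.imwrite("pics/crop1.png",cv2.resize(im[135:300,185:475],None,fx=2.75,fy=2.75,interpolation=cv2.INTER_CUBIC))
for c in board("top",im):
    if cv2.contourArea(c)>1000:
        r=cv2.minAreaRect(c); b=cv2.boxPoints(r); w=ray("top",b,0.032)
        print(np.round(b,1).tolist(),np.round(w*1000).tolist(),np.linalg.norm(np.diff(w,axis=0),axis=1))
E
```

```text
[[209.60000610351562, 370.79998779296875], [212.5, 334.6000061035156], [261.29998779296875, 338.5], [258.3999938964844, 374.70001220703125]] [[182.0, 372.0, 32.0], [260.0, 367.0, 32.0], [251.0, 261.0, 32.0], [173.0, 267.0, 32.0]] [0.07768655 0.10686133 0.07791137]
[[124.4000015258789, 237.6999969482422], [173.6999969482422, 233.89999389648438], [176.39999389648438, 268.70001220703125], [127.0999984741211, 272.5]] [[473.0, 565.0, 32.0], [482.0, 457.0, 32.0], [404.0, 449.0, 32.0], [396.0, 557.0, 32.0]] [0.10826195 0.07783871 0.10751974]
[[244.10000610351562, 192.3000030517578], [307.3999938964844, 171.1999969482422], [327.70001220703125, 232.10000610351562], [264.3999938964844, 253.1999969482422]] [[576.0, 302.0, 32.0], [626.0, 159.0, 32.0], [486.0, 113.0, 32.0], [438.0, 255.0, 32.0]] [0.15158281 0.14707523 0.14988161]
[[340.70001220703125, 176.1999969482422], [446.5, 158.89999389648438], [458.1000061035156, 229.89999389648438], [352.3999938964844, 247.3000030517578]] [[615.0, 83.0, 32.0], [657.0, -164.0, 32.0], [492.0, -185.0, 32.0], [452.0, 58.0, 32.0]] [0.24991021 0.16719453 0.24632349]
[[71.80000305175781, 152.89999389648438], [108.5999984741211, 146.6999969482422], [114.4000015258789, 181.3000030517578], [77.5999984741211, 187.39999389648438]] [[665.0, 689.0, 32.0], [680.0, 608.0, 32.0], [600.0, 592.0, 32.0], [586.0, 672.0, 32.0]] [0.08235359 0.08084849 0.08179345]
[[491.29998779296875, 108.0], [499.6000061035156, 57.29999923706055], [534.4000244140625, 62.900001525878906], [526.0999755859375, 113.69999694824219]] [[781.0, -275.0, 32.0], [906.0, -300.0, 32.0], [893.0, -384.0, 32.0], [768.0, -358.0, 32.0]] [0.12791964 0.084902   0.12824655]
[[145.60000610351562, 68.5], [148.5, 44.29999923706055], [244.8000030517578, 55.900001525878906], [241.89999389648438, 80.0999984741211]] [[865.0, 531.0, 32.0], [924.0, 526.0, 32.0], [899.0, 304.0, 32.0], [840.0, 310.0, 32.0]] [0.05869725 0.22366699 0.05898527]
```

View pics/crop1.png

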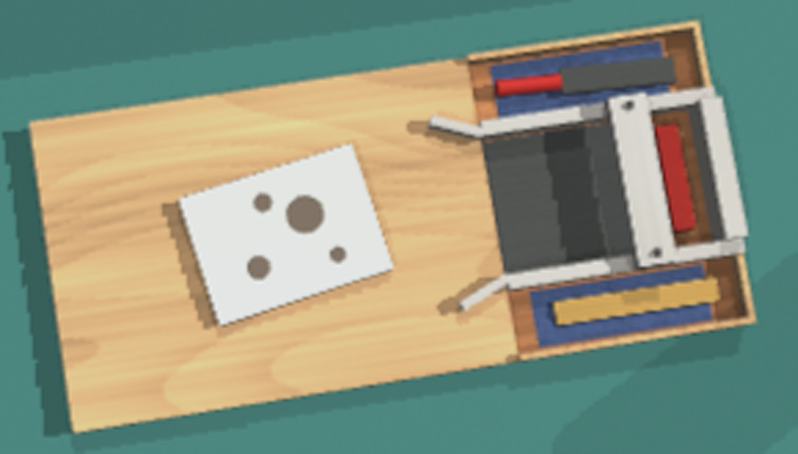

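The crop shows the board corners at crop px (179,199), (352,144), (393,268), (220,325), the deck's end corners at (30,122), (75,432), the lip at (485,140)–(506,272) and the far tray corners at (697,22), (755,322). The hood's near edge runs from (609,98) to (640,266).

```bash
cat >> h.py <<'E'
def fit2(loc,w):
    loc=np.array(loc,float);w=np.array(w)[:,:2]
    A=loc-loc.mean(0);B=w-w.mean(0)
    th=np.arctan2((A[:,0]*B[:,1]-A[:,1]*B[:,0]).sum(),(A*B).sum())
    R=np.array([[np.cos(th),-np.sin(th)],[np.sin(th),np.cos(th)]])
    t=w.mean(0)-R@loc.mean(0)
    return th,t,w-(loc@R.T+t)
E
python3 - <<'E'
from h import *
cr=lambda a:np.array(a,float)/2.75+[185,135]
w=np.vstack([ray("top",cr([(30,122),(75,432)]),.02),ray("top",cr([(697,22),(755,322)]),.028),ray("top",cr([(609,98),(640,266)]),.05)])
loc=[(-.37,.13),(-.37,-.13),(.2,.13),(.2,-.13),(.105,.071),(.105,-.071)]
th,t,e=fit2(loc,w); print("tray",np.degrees(th),t*1000,"\n",np.round(e*1000,1))
b=ray("top",cr([(179,199),(352,144),(393,268),(220,325)]),.032)
tb,c,e=fit2([(-.075,.055),(.075,.055),(.075,-.055),(-.075,-.055)],b)
print("board",np.degrees(tb),c*1000,np.round(e*1000,1))
R=np.array([[np.cos(th),-np.sin(th)],[np.sin(th),np.cos(th)]])
print("board in tray",(R.T@(c-t))*1000,np.degrees(tb-th))
f=lambda p:np.r_[(R@p[:2]+t),p[2]]*1000
for p in [(-.37,0,.02),(0,0,.02),(.075,0,.012),(.144,0,.012)]: print(p,np.round(f(np.array(p))),)
s=get_state()
# cross-check with the scene camera
P=np.array([f(np.array(p)) for p in [(-.37,.13,.02),(-.37,-.13,.02),(.2,.13,.028),(.2,-.13,.028)]])/1000
print(proj("scene",P).round())
E
```

```text
tray -81.00696927886518 [537.92105202  28.1556394 ] 
 [[ 0.  -0.7]
 [ 0.6 -1.6]
 [-1.4  1.6]
 [ 0.2  1.3]
 [-0.3 -0.3]
 [ 0.9 -0.3]]
board -71.83102525729967 [513.62214558 200.2524142 ] [[-0.4 -0.5]
 [-0.7 -0.1]
 [ 0.6  0.9]
 [ 0.6 -0.3]]
board in tray [-173.7795185     2.90098235] 9.175944021565517
(-0.37, 0, 0.02) [480. 394.  20.]
(0, 0, 0.02) [538.  28.  20.]
(0.075, 0, 0.012) [550. -46.  12.]
(0.144, 0, 0.012) [ 560. -114.   12.]
[[433. 226.]
 [343. 169.]
 [262. 416.]
 [167. 334.]]
```

Tray and board fits have residuals under 2 mm, and the projected corners match the scene view. The plan is to open the jaws about 60 mm across the tray and push the trailing end square, going round the front of the base first.

```bash

python3 -m jog '{"travel":[[26.5,30.3,0],[26.5,30.3,0],[26.5,30.3,0],[26.5,30.3,0],[26.5,30.3,0]],"dr":[[0,0,5.7],[0,0,5.7],[0,0,5.7],[0,0,5.7],[0,0,5.7]],"jaw":[75,75,75,75,75]}' 40
python3 -m jog '{"travel":[[26.5,30.3,0],[26.5,30.3,0],[26.5,30.3,0],[26.5,30.3,0],[26.5,30.3,0]],"dr":[[0,0,5.7],[0,0,5.7],[0,0,5.7],[0,0,5.7],[0,0,5.7]],"jaw":[75,75,75,75,75]}'
python3 -m jog '{"travel":[[26.5,30.3,0],[26.5,30.3,0],[26.5,30.3,0],[26.5,30.3,0],[26.5,30.3,0]],"dr":[[0,0,5.7],[0,0,5.7],[0,0,5.7],[0,0,5.7],[0,0,5.7]],"jaw":[75,75,75,75,75]}'
python3 -m jog '{"travel":[[-5,39,0],[-5,39,0],[-5,39,0],[-5,39,0],[-5,39,0]],"dr":[[0,0,0],[0,0,0],[0,0,0],[0,0,0],[0,0,0]],"jaw":[75,75,75,75,75]}'
python3 -m jog '{"travel":[[-5,39,0],[-5,39,0],[-5,39,0],[-5,39,0],[-5,39,0]],"dr":[[0,0,0],[0,0,0],[0,0,0],[0,0,0],[0,0,0]],"jaw":[75,75,75,75,75]}'
cat >> h.py <<'E'
from scipy.spatial.transform import Rotation as Ro
TH=np.radians(-81.0);T0=np.array([.5379,.0282])
RT=np.array([[np.cos(TH),-np.sin(TH)],[np.sin(TH),np.cos(TH)]])
def intray():
    s=get_state();p=s["eef_pos"];R=Ro.from_quat(s["tcp_rot"]).as_matrix()
    print("t",round(s["time"],2),"world",(p*1000).round(1),"tray",(RT.T@(p[:2]-T0)*1000).round(1),"z",round(p[2]*1000,1),"yaw tool x",np.degrees(np.arctan2(R[1,0],R[0,0])).round(2),"zaxis",R[:,2].round(3),"F tray",(RT.T@s["contact_force"][:2]).round(1),s["contact_force"][2].round(1),"open",round(s["opening"],3))
E
python3 -c "
from h import *
intray()
for x,y in [(-300,-3),(-285,-3)]: print(x,(RT@np.array([x,y])/1000+T0)*1000)"
```

```text
time: 0.52
eef_pos: [0.2929, -0.5025, 0.2306]
tcp_rot: [0.932, 0.362, 0.0, -0.001]
contact_force: [0.5, -0.6, 0.3]
opening: 0.706
time: 0.93
eef_pos: [0.4254, -0.3509, 0.2309]
tcp_rot: [0.814, 0.58, -0.0, -0.0]
contact_force: [1.6, -0.4, -0.3]
opening: 0.707
time: 1.35
eef_pos: [0.5579, -0.1994, 0.2309]
tcp_rot: [0.646, 0.763, -0.0, -0.0]
contact_force: [0.2, -1.4, -0.1]
opening: 0.707
time: 1.77
eef_pos: [0.5313, -0.0045, 0.2307]
tcp_rot: [0.648, 0.761, -0.0, -0.0]
contact_force: [0.2, -0.2, 0.1]
opening: 0.702
time: 2.18
eef_pos: [0.5062, 0.1905, 0.231]
tcp_rot: [0.648, 0.761, -0.0, -0.0]
contact_force: [0.8, -0.2, 0.3]
opening: 0.706
t 2.18 world [506.2 190.5 231. ] tray [-165.2   -5.9] z 231.0 yaw tool x 99.18 zaxis [-0. -0. -1.] F tray [0.3 0.7] 0.3 open 0.706
-300 [488.00659547 324.03719878]
-285 [490.35311244 309.22187367]
```

```bash

python3 -m jog '{"travel":[[-4.5,33.4,0],[-4.5,33.4,0],[-4.5,33.4,0],[-4.5,33.4,0],[0,0,-1]],"dr":[[0,0,0],[0,0,0],[0,0,0],[0,0,0],[0,0,0]],"jaw":[75,75,75,75,75]}' >/dev/null
python3 -m jog '{"travel":[[0,0,-40],[0,0,-40],[0,0,-40],[0,0,-40],[0,0,-36]],"dr":[[0,0,0],[0,0,0],[0,0,0],[0,0,0],[0,0,0]],"jaw":[75,75,75,75,75]}' >/dev/null
python3 -m jog '{"travel":[[0,0,-6],[0,0,-2],[0,0,0]],"dr":[[0,0,0],[0,0,0],[0,0,0]],"jaw":[75,75,75]}'
python3 -c "
from h import *
intray()
cv2.imwrite('pics/w1.png',read_camera('wrist')[:,:,::-1])"
```

```text
time: 3.27
eef_pos: [0.4899, 0.3223, 0.0271]
tcp_rot: [0.648, 0.761, 0.0, 0.0]
contact_force: [0.7, 0.4, -0.1]
opening: 0.707
t 3.27 world [489.9 322.3  27.1] tray [-298.    -1.4] z 27.1 yaw tool x 99.17 zaxis [ 0.001  0.    -1.   ] F tray [-0.2  0.8] -0.1 open 0.707
```

View pics/w1.png

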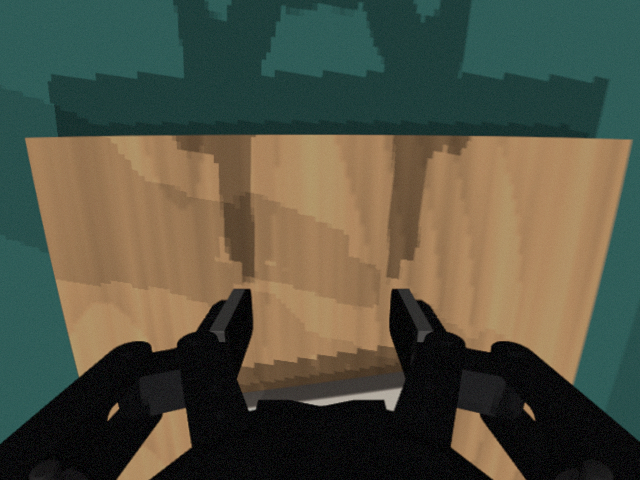

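The wrist view shows both fingers over the deck behind the board, whose near edge is at about (330,390). I'll touch off on the deck to find the fingertip height.

```bash

python3 -m jog '{"travel":[[0,0,-2],[0,0,-2],[0,0,0]],"dr":[[0,0,0],[0,0,0],[0,0,0]],"jaw":[75,75,75]}'
python3 -m jog '{"travel":[[0,0,-1.5],[0,0,-1.5],[0,0,0]],"dr":[[0,0,0],[0,0,0],[0,0,0]],"jaw":[75,75,75]}'
python3 -m jog '{"travel":[[0,0,-1.5],[0,0,0]],"dr":[[0,0,0],[0,0,0]],"jaw":[75,75]}'
python3 -m jog '{"travel":[[0,0,-1.5],[0,0,0]],"dr":[[0,0,0],[0,0,0]],"jaw":[75,75]}'
```

```text
time: 3.57
eef_pos: [0.4902, 0.3227, 0.024]
tcp_rot: [0.648, 0.761, 0.001, 0.001]
contact_force: [0.2, -0.4, 0.3]
opening: 0.707
time: 3.82
eef_pos: [0.489, 0.3222, 0.0192]
tcp_rot: [0.648, 0.761, -0.0, -0.0]
contact_force: [-0.8, 0.1, -0.8]
opening: 0.707
time: 3.98
eef_pos: [0.489, 0.3222, 0.0175]
tcp_rot: [0.648, 0.761, -0.0, -0.0]
contact_force: [0.1, 0.5, -0.2]
opening: 0.701
time: 4.15
eef_pos: [0.489, 0.3222, 0.016]
tcp_rot: [0.648, 0.761, -0.0, -0.0]
contact_force: [-0.2, -0.3, -0.2]
opening: 0.708
```

```bash

python3 -m jog '{"travel":[[0,0,-1.5],[0,0,0]],"dr":[[0,0,0],[0,0,0]],"jaw":[75,75]}'
python3 -m jog '{"travel":[[0,0,-1.5],[0,0,0]],"dr":[[0,0,0],[0,0,0]],"jaw":[75,75]}'
python3 -m jog '{"travel":[[0,0,-1.0],[0,0,0]],"dr":[[0,0,0],[0,0,0]],"jaw":[75,75]}'
```

```text
time: 4.32
eef_pos: [0.4894, 0.3224, 0.015]
tcp_rot: [0.648, 0.761, 0.0, 0.0]
contact_force: [0.3, -0.1, 0.7]
opening: 0.708
time: 4.48
eef_pos: [0.4895, 0.3224, 0.0149]
tcp_rot: [0.648, 0.761, -0.0, -0.0]
contact_force: [-3.5, -2.9, 9.2]
opening: 0.704
time: 4.65
eef_pos: [0.4895, 0.3224, 0.0149]
tcp_rot: [0.648, 0.761, -0.001, -0.0]
contact_force: [-5.7, -2.5, 14.3]
opening: 0.704
```

Fingertips are 5 mm above the TCP at this opening. Raise the tips to about z 27 and push.

```bash

python3 -m jog '{"travel":[[0,0,10],[2.35,-14.8,0],[1.88,-11.85,0],[1.88,-11.85,0],[1.88,-11.85,0]],"dr":[[0,0,0],[0,0,0],[0,0,0],[0,0,0],[0,0,0]],"jaw":[75,75,75,75,75]}'
python3 -m jog '{"travel":[[1.88,-11.85,0],[1.88,-11.85,0],[1.88,-11.85,0],[1.88,-11.85,0],[1.88,-11.85,0]],"dr":[[0,0,0],[0,0,0],[0,0,0],[0,0,0],[0,0,0]],"jaw":[75,75,75,75,75]}'
python3 -m jog '{"travel":[[1.88,-11.85,0],[1.88,-11.85,0],[1.88,-11.85,0],[1.88,-11.85,0],[0,0,0]],"dr":[[0,0,0],[0,0,0],[0,0,0],[0,0,0],[0,0,0]],"jaw":[75,75,75,75,75]}'
python3 -c "
from h import *
intray()
im=read_camera('top')[:,:,::-1]
cv2.imwrite('pics/t2.png',cv2.resize(im[135:300,185:475],None,fx=2.75,fy=2.75,interpolation=cv2.INTER_CUBIC))"
```

```text
time: 5.07
eef_pos: [0.4978, 0.2715, 0.0226]
tcp_rot: [0.648, 0.761, 0.001, 0.0]
contact_force: [0.4, 3.2, 1.8]
opening: 0.705
time: 5.48
eef_pos: [0.5066, 0.2117, 0.0224]
tcp_rot: [0.649, 0.761, 0.0, -0.0]
contact_force: [-0.9, 4.2, 3.7]
opening: 0.708
time: 5.9
eef_pos: [0.5143, 0.1628, 0.0222]
tcp_rot: [0.649, 0.761, -0.001, 0.0]
contact_force: [0.0, -0.3, 0.5]
opening: 0.703
t 5.9 world [514.3 162.8  22.2] tray [-136.7   -2.2] z 22.2 yaw tool x 99.13 zaxis [-0.001 -0.002 -1.   ] F tray [ 0.3 -0. ] 0.5 open 0.703
```

View pics/t2.png

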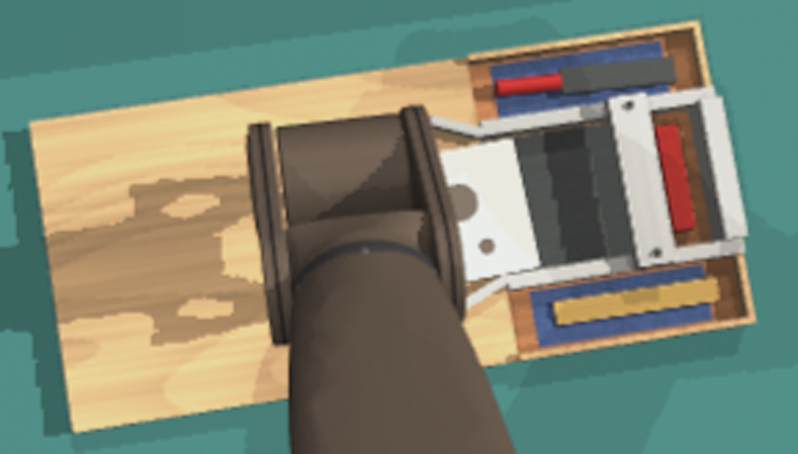

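The board is squared and its leading end is past the lip: leading corners at crop (515,139) and (539,263). Next I check its lateral position and angle.

```bash
python3 -c "
from h import *
w=ray('top',np.array([(515,139),(539,263),(505,275)])/2.75+[185,135],.032)
print((w[:,:2]-T0)@RT*1000)"
```

```text
[[ 26.39386913  52.10636133]
 [ 28.13000649 -53.33923836]
 [ -1.44135597 -58.76363533]]
```

Centred within 1 mm and within about 1° of square. Keep pushing, more slowly.

```bash

python3 -m jog '{"travel":[[1.41,-8.9,0],[1.41,-8.9,0],[1.41,-8.9,0],[1.41,-8.9,0],[1.41,-8.9,0]],"dr":[[0,0,0],[0,0,0],[0,0,0],[0,0,0],[0,0,0]],"jaw":[75,75,75,75,75]}'
python3 -m jog '{"travel":[[1.41,-8.9,0],[1.41,-8.9,0],[1.41,-8.9,0],[1.41,-8.9,0],[1.41,-8.9,0]],"dr":[[0,0,0],[0,0,0],[0,0,0],[0,0,0],[0,0,0]],"jaw":[75,75,75,75,75]}'
python3 -m jog '{"travel":[[0.8,-4.9,0],[0.8,-4.9,0],[0,0,0]],"dr":[[0,0,0],[0,0,0],[0,0,0]],"jaw":[75,75,75]}'
python3 -c "
from h import *
intray()
im=read_camera('scene')[:,:,::-1]
cv2.imwrite('pics/s3.png',cv2.resize(im[220:430,150:450],None,fx=2.6,fy=2.6,interpolation=cv2.INTER_CUBIC))"
```

```text
time: 6.37
eef_pos: [0.5222, 0.1203, 0.0227]
tcp_rot: [0.648, 0.761, 0.001, 0.001]
contact_force: [3.2, 6.6, 0.1]
opening: 0.705
time: 6.78
eef_pos: [0.5297, 0.0761, 0.0235]
tcp_rot: [0.649, 0.761, 0.002, 0.001]
contact_force: [1.5, 6.8, 4.8]
opening: 0.706
time: 7.03
eef_pos: [0.5299, 0.0651, 0.0224]
tcp_rot: [0.648, 0.761, -0.001, 0.0]
contact_force: [0.8, 0.3, 0.3]
opening: 0.707
t 7.03 world [529.9  65.1  22.4] tray [-37.7  -2.2] z 22.4 yaw tool x 99.14 zaxis [-0.001 -0.001 -1.   ] F tray [-0.2  0.9] 0.3 open 0.707
```

View pics/s3.png

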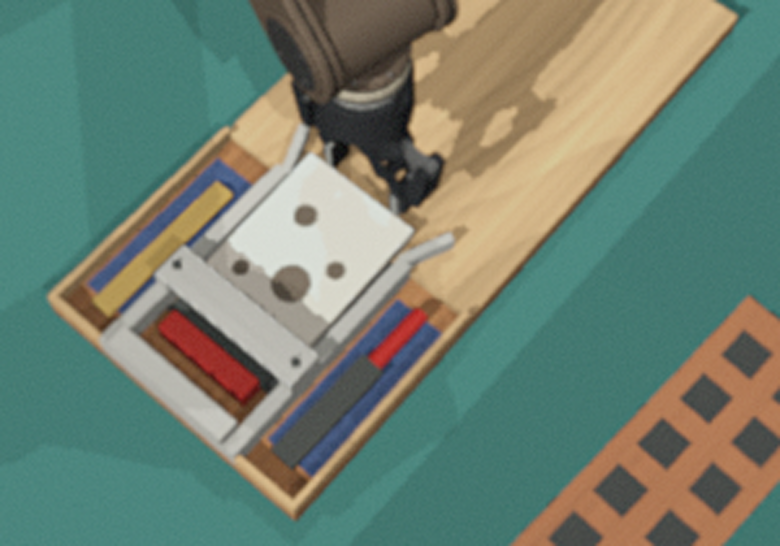

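The leading end is under the hood, with the keeper, file and gauge undisturbed. The trailing end is about 25 mm short of the lip. I'll advance in small steps and watch for the keeper force.

```bash
cat > st.py <<'E'
from h import *
intray()
E
python3 -m jog '{"travel":[[0.94,-5.9,0],[0.94,-5.9,0],[0.94,-5.9,0],[0,0,0]],"dr":[[0,0,0],[0,0,0],[0,0,0],[0,0,0]],"jaw":[75,75,75,75]}'>/dev/null; python3 st.py
python3 -m jog '{"travel":[[0.31,-2,0],[0,0,0]],"dr":[[0,0,0],[0,0,0]],"jaw":[75,75]}'>/dev/null; python3 st.py
python3 -m jog '{"travel":[[0.31,-2,0],[0,0,0]],"dr":[[0,0,0],[0,0,0]],"jaw":[75,75]}'>/dev/null; python3 st.py
python3 -m jog '{"travel":[[0.31,-2,0],[0,0,0]],"dr":[[0,0,0],[0,0,0]],"jaw":[75,75]}'>/dev/null; python3 st.py
```

```text
t 7.42 world [532.3  47.5  22. ] tray [-19.9  -2.5] z 22.0 yaw tool x 99.15 zaxis [-0.001 -0.001 -1.   ] F tray [-0.4  0.5] -0.0 open 0.708
t 7.58 world [532.8  46.3  22.2] tray [-18.7  -2.2] z 22.2 yaw tool x 99.17 zaxis [-0. -0. -1.] F tray [-1.1  0. ] 0.7 open 0.708
t 7.75 world [533.1  45.1  22.2] tray [-17.4  -2.1] z 22.2 yaw tool x 99.17 zaxis [-0.     0.001 -1.   ] F tray [-2.7  0.4] -1.2 open 0.707
t 7.92 world [533.2  44.   22.2] tray [-16.3  -2.2] z 22.2 yaw tool x 99.14 zaxis [-0.001  0.003 -1.   ] F tray [-5.7  0.3] -0.3 open 0.705
```

```bash

for i in 1; do :; done
python3 -m jog '{"travel":[[0.31,-2,0],[0,0,0]],"dr":[[0,0,0],[0,0,0]],"jaw":[75,75]}'>/dev/null; python3 st.py
python3 -m jog '{"travel":[[0.31,-2,0],[0,0,0]],"dr":[[0,0,0],[0,0,0]],"jaw":[75,75]}'>/dev/null; python3 st.py
python3 -m jog '{"travel":[[0.31,-2,0],[0,0,0]],"dr":[[0,0,0],[0,0,0]],"jaw":[75,75]}'>/dev/null; python3 st.py
```

```text
t 8.08 world [533.4  42.3  22.1] tray [-14.7  -2.2] z 22.1 yaw tool x 99.14 zaxis [-0.001  0.003 -1.   ] F tray [-5.6  0.6] -0.4 open 0.704
t 8.25 world [533.7  40.5  22. ] tray [-12.8  -2.3] z 22.0 yaw tool x 99.14 zaxis [-0.001  0.003 -1.   ] F tray [-7.4  0.9] -1.2 open 0.71
t 8.42 world [533.9  38.6  22. ] tray [-10.9  -2.3] z 22.0 yaw tool x 99.14 zaxis [-0.001  0.003 -1.   ] F tray [-7.6  1.5] -0.3 open 0.711
```

```bash

python3 -m jog '{"travel":[[0.31,-2,0],[0,0,0]],"dr":[[0,0,0],[0,0,0]],"jaw":[75,75]}'>/dev/null; python3 st.py
python3 -m jog '{"travel":[[0.28,-1.8,0],[0,0,0]],"dr":[[0,0,0],[0,0,0]],"jaw":[75,75]}'>/dev/null; python3 st.py
python3 -c "
from h import *
im=read_camera('scene')[:,:,::-1]
cv2.imwrite('pics/s4.png',cv2.resize(im[260:400,180:350],None,fx=4,fy=4,interpolation=cv2.INTER_CUBIC))"
```

```text
t 8.58 world [534.2  36.8  22. ] tray [-9.  -2.3] z 22.0 yaw tool x 99.14 zaxis [-0.001  0.004 -1.   ] F tray [-7.9  1.1] -0.3 open 0.709
t 8.75 world [534.4  35.1  22. ] tray [-7.3 -2.3] z 22.0 yaw tool x 99.14 zaxis [-0.001  0.004 -1.   ] F tray [-7.3  1.2] -0.2 open 0.704
```

View pics/s4.png

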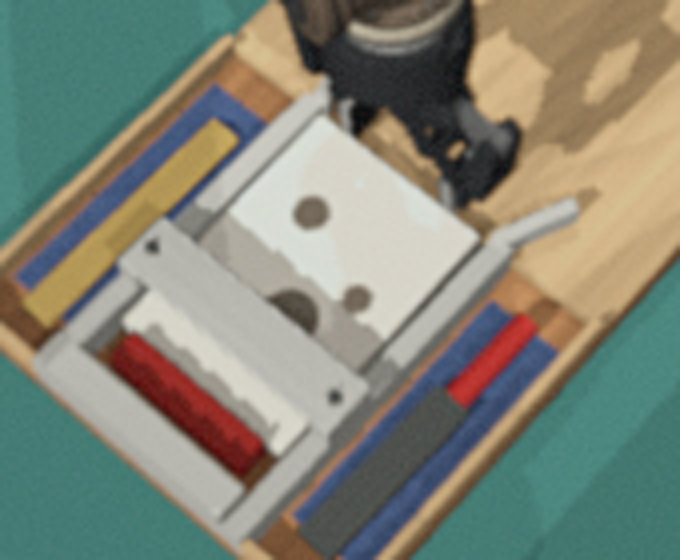

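The keeper is pushed back by the board's leading end, seen beyond the hood. The trailing top corners are at crop (322,117) and (480,237). Check against x, then drag the end down with the fingers.

```bash

python3 -c "
from h import *
for z in (.032,.026,.024):
  w=ray('scene',np.array([(322,117),(480,237)])/4+[180,260],z); print(z,((w[:,:2]-T0)@RT*1000).round(1).tolist())"
python3 -m jog '{"travel":[[0,0,-2],[0,0,-2],[0,0,-1.5],[0,0,0]],"dr":[[0,0,0],[0,0,0],[0,0,0],[0,0,0]],"jaw":[75,75,75,75]}'>/dev/null; python3 st.py
```

```text
0.032 [[4.5, -53.6], [3.5, 55.0]]
0.026 [[2.4, -56.2], [1.4, 53.0]]
0.024 [[1.7, -57.0], [0.7, 52.4]]
t 9.13 world [534.3  35.5  16.1] tray [-7.8 -2.4] z 16.1 yaw tool x 99.14 zaxis [-0.001  0.004 -1.   ] F tray [-9.6  2.2] -1.2 open 0.703
```

```bash
python3 -c "
from h import *
im=read_camera('scene')[:,:,::-1]
cv2.imwrite('pics/s5.png',cv2.resize(im[260:400,180:350],None,fx=4,fy=4,interpolation=cv2.INTER_CUBIC))"
```

```text
(no output)
```

View pics/s5.png

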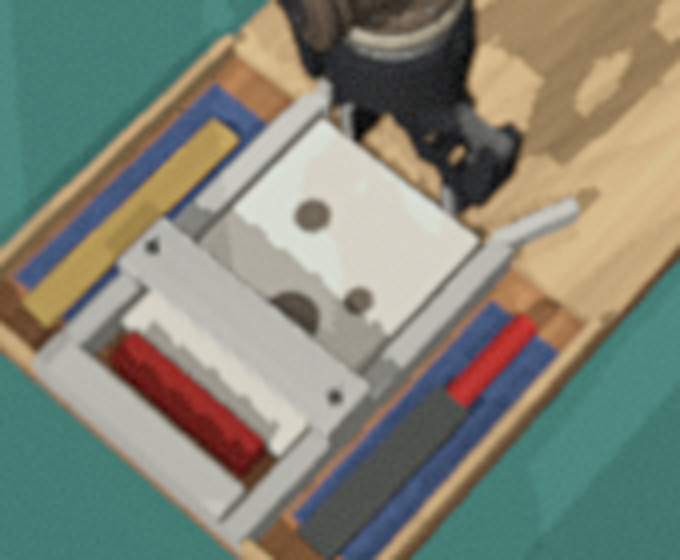

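The trailing edge dropped about 3.5 crop px, roughly 4 mm, so its bottom is now below the lip. Back off, lift clear, and then press it down from above with shut fingers.

```bash

python3 -m jog '{"travel":[[-0.31,2,0],[-0.31,2,0],[-0.31,2,0],[-0.31,2,0],[-0.31,2,0]],"dr":[[0,0,0],[0,0,0],[0,0,0],[0,0,0],[0,0,0]],"jaw":[75,75,75,75,75]}'>/dev/null; python3 st.py
python3 -m jog '{"travel":[[-1.57,9.9,0],[0,0,15],[0,0,20],[0,0,0]],"dr":[[0,0,0],[0,0,0],[0,0,0],[0,0,0]],"jaw":[75,75,255,255]}'>/dev/null; python3 st.py
python3 -c "
from h import *
im=read_camera('scene')[:,:,::-1]
cv2.imwrite('pics/s6.png',cv2.resize(im[260:400,180:350],None,fx=4,fy=4,interpolation=cv2.INTER_CUBIC))"
```

```text
t 9.6 world [533.8  42.8  17.1] tray [-15.   -1.7] z 17.1 yaw tool x 99.21 zaxis [ 0.001 -0.001 -1.   ] F tray [0.1 0.4] 0.2 open 0.705
t 9.93 world [534.7  53.1  55.4] tray [-25.1   0.7] z 55.4 yaw tool x 99.21 zaxis [ 0.007 -0.001 -1.   ] F tray [0.4 0.6] 1.0 open 0.435
```

View pics/s6.png

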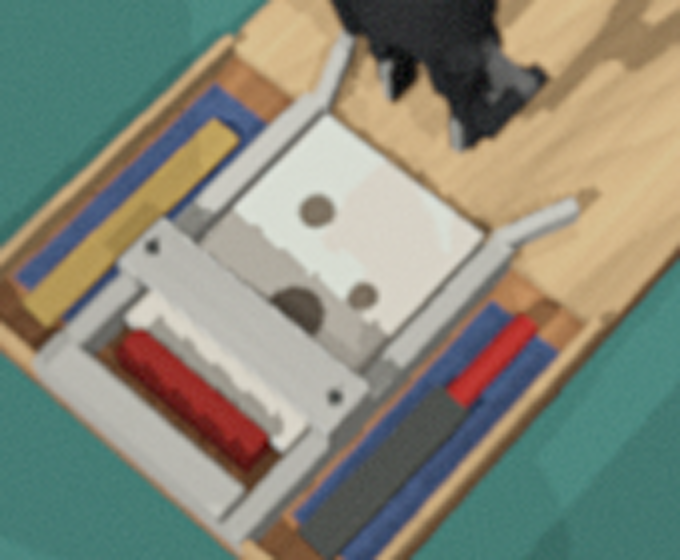

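The board moved back slightly, with corners at (326,113) and (486,234), and the keeper is still pressed. Press down near the trailing edge.

```bash

python3 -c "
from h import *
for z in (.030,.027,.024):
  w=ray('scene',np.array([(326,113),(486,234)])/4+[180,260],z); print(z,((w[:,:2]-T0)@RT*1000).round(1).tolist())"
python3 -m jog '{"travel":[[0,0,0],[3.3,-20.5,0],[3.3,-20.5,0],[0,0,0],[0,0,-12]],"dr":[[0,0,0],[0,0,0],[0,0,0],[0,0,0],[0,0,0]],"jaw":[255,255,255,255,255]}'>/dev/null; python3 st.py
python3 -m jog '{"travel":[[0,0,-5],[0,0,-2.5],[0,0,0]],"dr":[[0,0,0],[0,0,0],[0,0,0]],"jaw":[255,255,255]}'>/dev/null; python3 st.py
python3 -m jog '{"travel":[[0,0,-2.5],[0,0,-2.5],[0,0,0]],"dr":[[0,0,0],[0,0,0],[0,0,0]],"jaw":[255,255,255]}'>/dev/null; python3 st.py
```

```text
0.03 [[0.7, -54.5], [-0.4, 55.6]]
0.027 [[-0.3, -55.8], [-1.5, 54.6]]
0.024 [[-1.4, -57.0], [-2.6, 53.6]]
t 10.4 world [540.   11.1  40.6] tray [17.2 -0.6] z 40.6 yaw tool x 99.07 zaxis [ 0.003 -0.    -1.   ] F tray [ 0.7 -0.2] -0.6 open 0.001
t 10.65 world [536.9  12.8  30.3] tray [15.1 -3.4] z 30.3 yaw tool x 99.22 zaxis [-0.004  0.001 -1.   ] F tray [-0.6 -0.8] -1.0 open 0.0
t 10.9 world [538.3  12.2  26.9] tray [15.9 -2.1] z 26.9 yaw tool x 99.21 zaxis [-0.001  0.    -1.   ] F tray [-0.1 -0.5] 0.4 open -0.0
```

```bash

python3 -m jog '{"travel":[[0,0,-1.5],[0,0,0],[0,0,0]],"dr":[[0,0,0],[0,0,0],[0,0,0]],"jaw":[255,255,255]}'>/dev/null; python3 st.py
python3 -m jog '{"travel":[[0,0,-1],[0,0,0],[0,0,0]],"dr":[[0,0,0],[0,0,0],[0,0,0]],"jaw":[255,255,255]}'>/dev/null; python3 st.py
python3 -m jog '{"travel":[[0,0,-1.5],[0,0,0],[0,0,0]],"dr":[[0,0,0],[0,0,0],[0,0,0]],"jaw":[255,255,255]}'>/dev/null; python3 st.py
python3 -m jog '{"travel":[[0,0,-1.5],[0,0,0],[0,0,0]],"dr":[[0,0,0],[0,0,0],[0,0,0]],"jaw":[255,255,255]}'>/dev/null; python3 st.py
```

```text
t 11.15 world [538.7  11.9  26. ] tray [16.2 -1.8] z 26.0 yaw tool x 99.19 zaxis [ 0. -0. -1.] F tray [-0.6  0.1] -0.3 open 0.001
t 11.4 world [538.8  11.9  25.1] tray [16.2 -1.6] z 25.1 yaw tool x 99.17 zaxis [ 0.001  0.    -1.   ] F tray [-0.4  0.1] 1.7 open -0.002
t 11.65 world [538.9  12.   24.1] tray [16.2 -1.5] z 24.1 yaw tool x 99.18 zaxis [ 0.  0. -1.] F tray [-1.8 -1.4] 5.3 open -0.005
t 11.9 world [539.  12.  24.] tray [16.1 -1.5] z 24.0 yaw tool x 99.2 zaxis [-0.001  0.    -1.   ] F tray [-2.3 -5.6] 14.7 open -0.002
```

The tip stops hard at z 24.0, which is the floor (12) plus the thickness (12). Lift clear, back away up the tray, and check.

```bash

python3 -m jog '{"travel":[[0,0,-1.5],[0,0,5],[0,0,30],[-3,19,30],[-6,38,10]],"dr":[[0,0,0],[0,0,0],[0,0,0],[0,0,0],[0,0,0]],"jaw":[255,255,255,255,255]}'
python3 -m jog '{"travel":[[-6,38,10],[-6,38,10],[-6,38,10],[-6,38,10],[-6,38,10]],"dr":[[0,0,0],[0,0,0],[0,0,0],[0,0,0],[0,0,0]],"jaw":[255,255,255,255,255]}'
python3 -c "
from h import *
a=read_camera('scene')[:,:,::-1][270:400,180:340]; b=read_camera('top')[:,:,::-1][145:275,335:475]
f=lambda i:cv2.resize(i,None,fx=4,fy=4,interpolation=cv2.INTER_CUBIC)[:,:]
cv2.imwrite('pics/f_s.png',f(a)); cv2.imwrite('pics/f_t.png',f(b)); intray()"
```

```text
time: 12.32
eef_pos: [0.5331, 0.0666, 0.0997]
tcp_rot: [0.65, 0.76, 0.002, 0.004]
contact_force: [2.1, 0.7, -0.1]
opening: 0.001
time: 12.73
eef_pos: [0.4988, 0.2604, 0.1455]
tcp_rot: [0.648, 0.761, -0.0, 0.0]
contact_force: [0.1, -0.5, -0.2]
opening: -0.001
t 12.83 world [499.4 263.5 147.3] tray [-238.5   -1.3] z 147.3 yaw tool x 99.53 zaxis [ 0.004  0.002 -1.   ] F tray [ 1.2 -0.2] -0.2 open 0.004
```

View pics/f_s.png

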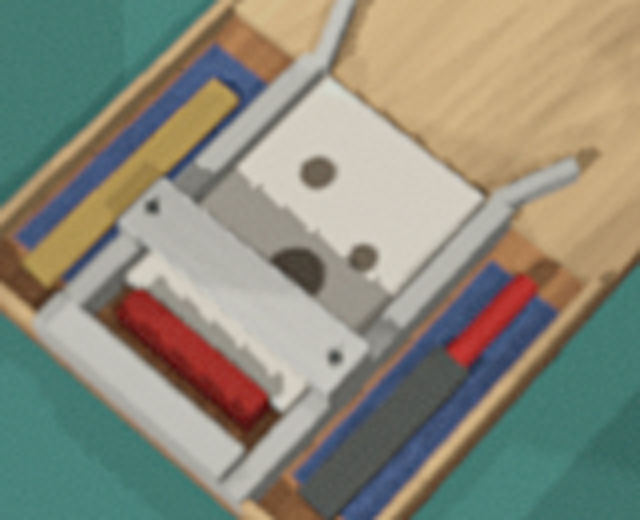

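View pics/f_t.png

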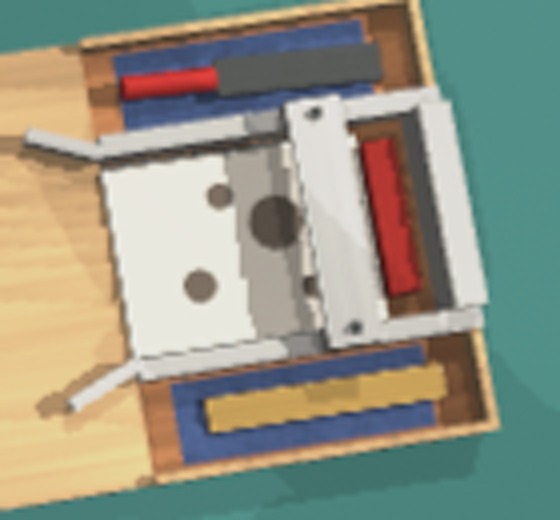

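The board lies between the ribs with its trailing edge on the lip line, the keeper pressed back and the file and gauge in place. The trailing corners are at scene crop (327,75), (487,197) and top crop (104,170), (130,360). Next I triangulate them.

```bash
python3 -c "
from h import *
S=np.array([(327,75),(487,197)])/4+[180,270]; T=np.array([(130,360),(104,170)])/4+[335,145]
for z in (.018,.021,.024,.027,.030,.032):
  a,b=[((ray(n,p,z)[:,:2]-T0)@RT*1000).round(1) for n,p in (('scene',S),('top',T))]; print(z,a.tolist(),b.tolist(),'gap',(a-b).round(1).tolist())
# expected keeper pixel: face at 144 vs 150, top z .032 in the top view crop
for x in (144,150,153): print(x,((proj('top',[np.r_[RT@np.array([x,y])/1000+T0,.032] for y in (45,-45)])-[335,145])*4).round().tolist())"
```

```text
0.018 [[-3.0, -58.4], [-3.8, 53.1]] [[-1.4, -57.2], [2.6, 54.3]] gap [[-1.6, -1.2], [-6.4, -1.2]]
0.021 [[-1.9, -57.1], [-2.7, 54.1]] [[-2.0, -57.4], [2.1, 53.7]] gap [[0.1, 0.3], [-4.8, 0.4]]
0.024 [[-0.9, -55.8], [-1.6, 55.1]] [[-2.5, -57.7], [1.5, 53.1]] gap [[1.6, 1.9], [-3.1, 2.0]]
0.027 [[0.2, -54.5], [-0.6, 56.1]] [[-3.1, -57.9], [0.9, 52.5]] gap [[3.3, 3.4], [-1.5, 3.6]]
0.03 [[1.3, -53.3], [0.5, 57.1]] [[-3.6, -58.2], [0.4, 51.9]] gap [[4.9, 4.9], [0.1, 5.2]]
0.032 [[2.0, -52.4], [1.2, 57.7]] [[-4.0, -58.4], [-0.0, 51.6]] gap [[6.0, 6.0], [1.2, 6.1]]
144 [[351.0, 144.0], [380.0, 297.0]]
150 [[362.0, 142.0], [390.0, 295.0]]
153 [[367.0, 141.0], [395.0, 295.0]]
```

Height agrees with lying flat on the floor (the y gap closes near z 21–24). The keeper face is at (361,143)–(388,295), which matches x = 150, i.e. 6 mm. Sideways offset is under about 3 mm.

```bash
python3 -c "
from plant import *
print(sign_off())"
```

```text
the job is handed in; nothing more can be done
None
```

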